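# Set and clamp the sliding leg of the rice paddle stand

## Task

Look where the rice paddle stands: if it is in the pocket next to the sliding leg, slide the leg out to the long mark, and if it is in the other pocket, to the short mark, with the cam lever still open. Then, with the leg staying on that mark, squeeze the cam lever fully closed against the leg, one finger on the lever and the other on the thumb rest, and finish while still holding it so: do not let go. Leave everything else standing where it is.

Things in the scene. Friction and masses are not known exactly. Their poses are not given: they have to be found in the camera images.
- stand: White paddle stand fixed to the counter: block 90 (x) x 160 (y) x 60 mm high, two square pockets on top in a row along y; a bare metal leg slides out of its +y end. Origin on the counter; the block spans y -110 to +50 mm, x -45 to 45. y axis: the way the leg slides out, z up. A flat scale strip (x 75 to 95 mm, 3 mm high) runs along +y beside the leg; its two raised dark cross ribs are the marks.
- pocket_legside (a point): Centre of the mouth of the pocket next to the leg, 110 mm above the counter (pocket 28 mm square inside, 46 mm deep), at stand y -15 mm.
- pocket_far (a point): Centre of the mouth of the other pocket, away from the leg, at stand y -80 mm, 110 mm above the counter.
- paddle_mid (a point): Rice paddle, white plastic, 223 mm long, standing handle down in one of the pockets, its flat 66 mm wide blade uppermost (top about 290 mm above the counter). Point half-way up on its centre line, 174 mm above the counter.
- whisk_mid (a point): Steel mini whisk, 175 mm long, standing handle down in the pocket that the paddle does not use, its wire loops uppermost (40 mm across). Point half-way up.
- mark_short (a point): The short mark: middle of the rib on the scale strip nearer the block (stand x 85, y 211 mm). Axes as the stand's. Rib 3 mm wide. On it the leg is 65 mm out.
- mark_long (a point): The long mark: middle of the rib farther from the block (stand x 85, y 261 mm). Axes as the stand's. On it the leg is 115 mm out.
- leg_pointer (a point): Tip of the leg's pointer, a 4 mm wide finger reaching from the foot's +x end over the scale strip, 9 mm above the counter. The leg is on a mark when this tip is level with the rib along the stand's y axis. Moves with the leg.
- grip_spot (a point): Point to hold the leg by: half-way between the outer faces of thumb rest and closed lever, 30 mm above the counter, 26 mm from the foot's inner face. Moves with the leg; axes as the stand's. Come from above; fingers close along x. Closed, 33 mm between the fingers; lever open, up to 56 mm, the lever side reaching at most 40 mm from here in +x. Leg bar 14 to 46 mm above the counter.
- lever_tip (a point): Outer face of the lever at its free end, 64 mm from the hinge axis, 30 mm above the counter.
- leg (a joint): How far the leg is out, m, 0 fully in to 0.15. A spring draws it back in (40 N/m, 1 N of friction): let go beyond 25 mm it slides back; the cam does not hold it alone.
- cam_lever (a joint): Cam lever angle, rad: 0 closed flat along the leg (stop), 0.36 fully open. Sprung open: rests at 0.20 to 0.36, needs about 9 N at the grip spot to close fully, and springs open again when let go.
- teacup: White porcelain teacup, 72 mm wide, 65 mm high, on the far side of the scale strip; leave it alone. Origin: centre of its underside.
- containers: Stack of two flat plastic containers, 90 mm square, 60 mm high, on the robot's side of the block; leave it alone. Origin: centre of its underside.
- rest: White porcelain chopstick rest, 20 x 55 mm, 16 mm high, on the robot's side of the foot; leave it alone. Origin: centre of its underside.
- tier_box: Glossy black two-tier box, 134 mm square, 117 mm high; leave it alone. Origin: centre of its underside.
- rice_bowl: Rice bowl, 116 mm wide, 60 mm high; leave it alone. Origin: centre of its underside.
- soy: Brown glass bottle, 56 mm wide, 150 mm high; leave it alone. Origin: centre of its underside.
- foot (a point): Centre of the inner face (towards the block) of the leg's foot, an upright cross plate at the leg's outer end: 105 mm wide along x, 12 mm thick, 6 to 50 mm above the counter. Fingers standing beside the leg can push it outward. Pointer 6 mm further along +y than this face. 90 mm clear between block and foot with the leg fully in.
- thumb_rest (a point): Thumb rest, a rubber plate fixed on the leg's -x side: 60 mm long, ending 6 mm from the foot's inner face, 4 mm thick, 14 to 46 mm above the counter. Point on its outer face (stand x -14 mm), 26 mm from the foot's inner face, 30 mm above the counter.
- lever_hinge (a point): Upright hinge axis of the cam lever, 70 mm on the block's side of the foot's inner face, 30 mm above the counter. The lever is a flat steel arm on the leg's +x side, 64 mm from this axis to its free end near the foot, 8 mm thick, 15 to 45 mm above the counter; closed, it lies along the leg, outer face at stand x 19 mm.
There are look-alikes about, which are no part of the job. Of the things that look like the part that bears paddle_mid, the largest one is meant.

How it is judged (in metres and radians):
On the way, in this order (a step that is already met when the one before it is completed fails the run):
1. the leg stands on the mark that the paddle's pocket calls for, with the cam lever still open (((horizontal distance between paddle_mid and pocket_legside below 0.0325 m and y of leg_pointer in the frame of mark_long between -0.006 and 0.006 m) or (not (horizontal distance between paddle_mid and pocket_legside below 0.0325 m) and y of leg_pointer in the frame of mark_short between -0.006 and 0.006 m)) and value of joint cam_lever above 0.08 rad), for 0.2 s.
2. the cam lever is squeezed closed with the leg on that mark (((horizontal distance between paddle_mid and pocket_legside below 0.0325 m and y of leg_pointer in the frame of mark_long between -0.006 and 0.006 m) or (not (horizontal distance between paddle_mid and pocket_legside below 0.0325 m) and y of leg_pointer in the frame of mark_short between -0.006 and 0.006 m)) and value of joint cam_lever below 0.04 rad), for 0.2 s.
At the end, for the whole second after the job is handed in: The leg's pointer is within 6 mm of the right mark (long if the paddle is in the pocket next to the leg, short if in the other) and at rest, the cam lever is closed to within 0.04 rad, and the fingers still press on both the lever and the thumb rest with more than 3 N (all of step 2 and contact force between the fingers and cam_lever above 3 N and contact force between the fingers and leg_c3 above 3 N and velocity of joint leg between -0.01 and 0.01 m/s); the arm keeps its last pose, push and grip.
It fails at once if the paddle or the whisk is tipped or pulled out of its pocket (angle between any of paddle_mid, whisk_mid's own z axis and vertical above 0.4 rad or distance of any of paddle_mid, whisk_mid from where it was at the start of the episode above 0.05 m).
It fails at once if a bystander is knocked away (distance of any of teacup, containers, rest, tier_box, rice_bowl, soy from where it was at the start of the episode above 0.03 m).
It also fails if it takes over 38 s, if anything falls off the work surface, if the arm or the gripper's body presses on something with over 40 N, if the wrist force passes 120 N, or if a joint passes its speed limit or range.

## Robot

A 6-joint arm with a two-finger parallel gripper is mounted at the origin on the work surface. World frame = base frame: x ahead of the robot, y to its left, z up, the work surface at z = 0. Lengths are in m, angles in degrees, forces in N, time in s.
With the tool pointing down it reaches from about 0.25 to 0.725 m from the base axis. Payload 9.7 kg.
Tool frame: the origin (TCP) lies on the centre line of the jaws, within the pads' length; the fingertips stand 19 mm ahead of it and the grasp point (between the pads) is the TCP (bot.tcp_to_tips is the z of the fingertips in the tool frame, in m); z points along the fingers, y is the line along which they close (so a half turn about z gives the same grasp; the last joint's range is limited). The gripper opens to 85 mm and grips with 20 to 120 N. Pads are 22 mm wide; open, the fingers measure 114 mm over their backs; the gripper's body (76 mm by 85 mm) begins 54 mm behind the grasp point. The pads swing forward as they close: fully open they stand 13 mm farther back than shut.
Start: joints at [-76.719, 4.979, 10.078, 95.1, 0, 90], TCP at [0.126, -0.535, 0.25] pointing down, gripper open.
Joint ranges: [-179.16, 179.16], [-48.56, 103.87], [-65.8, 70.77], [-126.05, 130.52], [-82.76, 87.17], [-180, 180]. Speed limits (degrees/s): [127.2, 127.2, 147.25, 180, 180, 180].

## Interface

Orientations are given as [roll, pitch, yaw] about the fixed x, y, z axes, in that order (R = Rz(yaw) Ry(pitch) Rx(roll)).
In Python, from workcell import bot gives the robot as it stands. The module is installed in compiled form; this text tells all that it offers.
- The arm moves only by the tool play_rows, never from a script. Its argument "increments" is a list of rows, each an object with "slide": the shift along the tool's x, y, z in mm, a list of three; "angular": the turn, a rotation vector about the tool's x, y, z in degrees, a list of three; "claw": the opening, from -1 (shut) to 1 (fully open). In form: [{"slide": [x, y, z], "angular": [rx, ry, rz], "claw": claw}, ...]. A call has 1 to 8 rows; each row shifts and turns the commanded pose from where the row before left it, along the tool's axes as they then stand; what a row does not reach is not made up. A row lasts 1/10 s, in which the tool goes at most 50 mm and 8.59 degrees, less where a joint would pass 70% of its speed; a pose out of reach is approached as far as the arm can. A call is refused whole if a number of a shift passes 50 or a number of a turn 8.59, either way. A call with a gripper value outside its range is refused whole. The fingers move at their own pace and stop on an object; "squeeze" is the grip in N (left out, the last holds). Time passes only in rows, so rows that do not move let the fingers close. It gives the time, the measured TCP pose, the force, the opening and the grip force at its end, in the units of the state.
- bot.get_obs(): the state, without advancing time (a new reading comes with each control period).
- bot.camera(name): name is "side" or "top" or "wrist"; returns the picture (480x640x3 uint8, red, green, blue); there is no depth.
- bot.camera_info(name): a dict with "fovy" (degrees; the focal length in pixels is half the picture's height over the tangent of half this angle, whatever the lens; pixels are square), "cx", "cy" (the principal point, pixels), "R" (3x3) and "t" (3): a world point X has camera coordinates R X + t. Camera axes: x right, y down, z forward; pixel columns grow to the right and rows downward; lengths in m; the calibration is good to about 2 mm. A picture is of the moment at which its call begins: read the wrist's pose just before it. camera_info takes no time and is no camera call; for the wrist camera it gives the pose at the moment of the call.
- bot.job_done(): hands the job in; it is judged then, once.
The state is a dict: "time": time; "q": joint angles; "qd": joint speeds; "joint_efforts": joint torques, N m; "ee_pos": TCP position; "tcp_rot": TCP orientation; "wrist_force": force on the tool from outside, world axes, zero at the start; "torque": the same for the moment, N m; "opening": finger opening in m; "grasp_force": force on a finger pad.
Only numpy, scipy, OpenCV 4.12 (cv2) and the standard library are available. Lean on these libraries where they do the work, as an engineer would, in place of code of your own. Each camera call takes 0.05 s, during which the arm holds its last target. There are 200 camera calls.

## Working session

There is one attempt and no reset: what is moved stays moved. The work goes in short steps, Python scripts to look and compute and a tool call to move; the robot and the scene stay as the last step left them, time stands still between calls to the robot, and variables do not carry over. Pictures are saved under pics/ and viewed, at most 10 in all, crops included, and the job is handed in when it is done.

Besides the shell and the picture viewer there is one more tool, called after ">>>" as name(argument=value, ...) on one line, values as JSON. play_rows: Moves the arm, as the interface text tells. Its arguments: {"type":"object","properties":{"increments":{"type":"array"},"squeeze":{"type":"number"}},"required":["increments"]}

```bash
mkdir -p pics; python3 - <<'E'
from workcell import bot
import cv2,numpy as np
print(bot.get_obs())
for n in("top","side"):
    im=bot.camera(n); cv2.imwrite(f"pics/{n}0.png",im[...,::-1]); print(n,bot.camera_info(n))
E
```

```text
{'time': 0.0, 'q': array([-7.67211279e+01,  5.01179752e+00,  1.00309430e+01,  9.50995015e+01,
       -1.38546816e-03,  9.00000434e+01]), 'qd': array([ 0.07864454, -0.10318735, -0.01120064,  0.10870402,  0.03799361,
       -0.05696677]), 'joint_efforts': array([-2.59188157e-03, -5.20393610e+01,  4.64799964e+01,  1.64422451e-02,
       -1.03270572e-04,  8.18861650e-06]), 'ee_pos': array([ 0.12627254, -0.53507963,  0.24954492]), 'tcp_rot': array([-1.79919644e+02,  1.38552771e-03,  1.32788306e+01]), 'wrist_force': array([0.00928293, 0.43623999, 0.66519677]), 'torque': array([-0.02810521, -0.0328643 , -0.00915005]), 'grasp_force': 0.0, 'opening': 0.08533820440559971}
top {'fovy': 44.584782917938334, 'cx': 316.52845300448786, 'cy': 243.22884539509428, 'R': array([[ 0.02697352, -0.99935185,  0.02383912],
       [-0.99398064, -0.02934645, -0.1055522 ],
       [ 0.10618338, -0.02084851, -0.99412797]]), 't': array([-0.01180355,  0.59153413,  1.32863487])}
side {'fovy': 47.351442488839666, 'cx': 331.1045522456292, 'cy': 239.98953630961327, 'R': array([[-0.72384916, -0.68995698, -0.00132182],
       [-0.51751344,  0.54419987, -0.6603229 ],
       [ 0.45631373, -0.47729012, -0.75098064]]), 't': array([0.4369314 , 0.37153358, 0.90378063])}
```

View pics/top0.png

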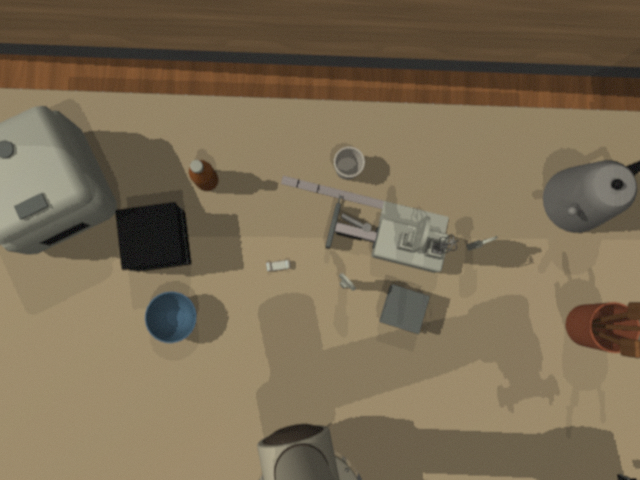

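View pics/side0.png

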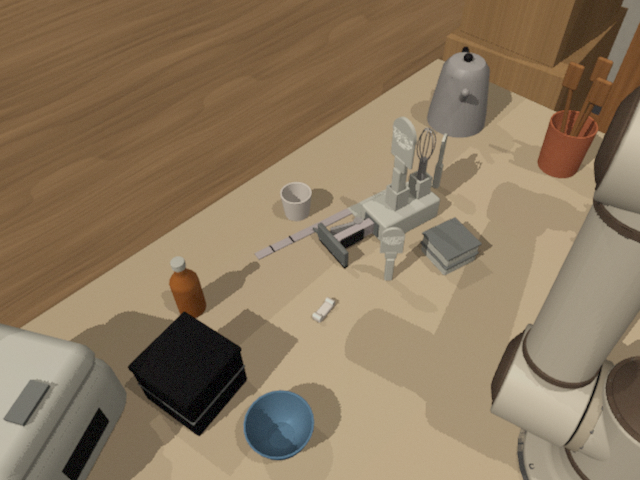

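The large paddle (side 403,140) appears to be in the leg-side pocket, with the whisk (427,150) in the far one. The small paddles at (392,245) and (440,160) stand off the block. The top view shows the strip from (285,181) to (385,205), the foot at (335,222), the teacup at (349,162) and a small paddle near (346,282). I'll zoom in to measure.

```bash
python3 - <<'E'
import cv2
a=cv2.imread("pics/top0.png")[160:300,270:470]; cv2.imwrite("pics/topz.png",cv2.convertScaleAbs(cv2.resize(a,None,fx=4,fy=4,interpolation=cv2.INTER_CUBIC),alpha=1.3))
a=cv2.imread("pics/side0.png")[110:290,245:475]; cv2.imwrite("pics/sidez.png",cv2.convertScaleAbs(cv2.resize(a,None,fx=3.3,fy=3.3,interpolation=cv2.INTER_CUBIC),alpha=1.2))
E
```

```text
(no output)
```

View pics/topz.png

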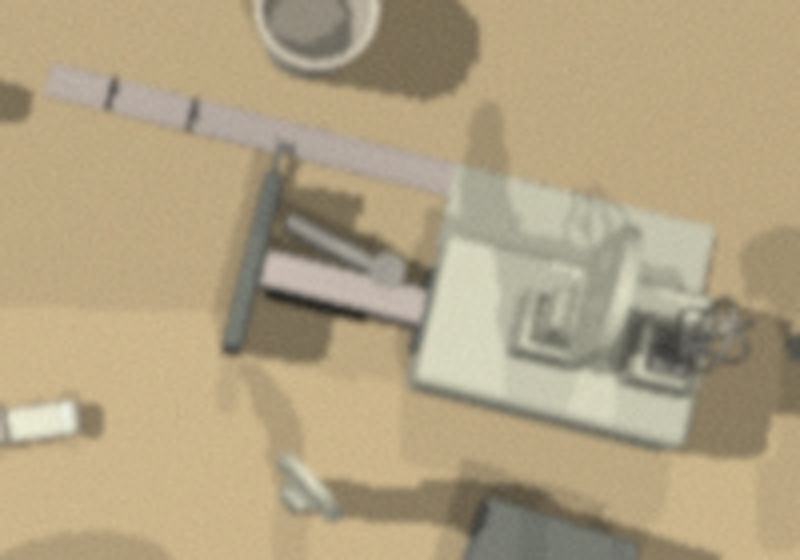

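View pics/sidez.png

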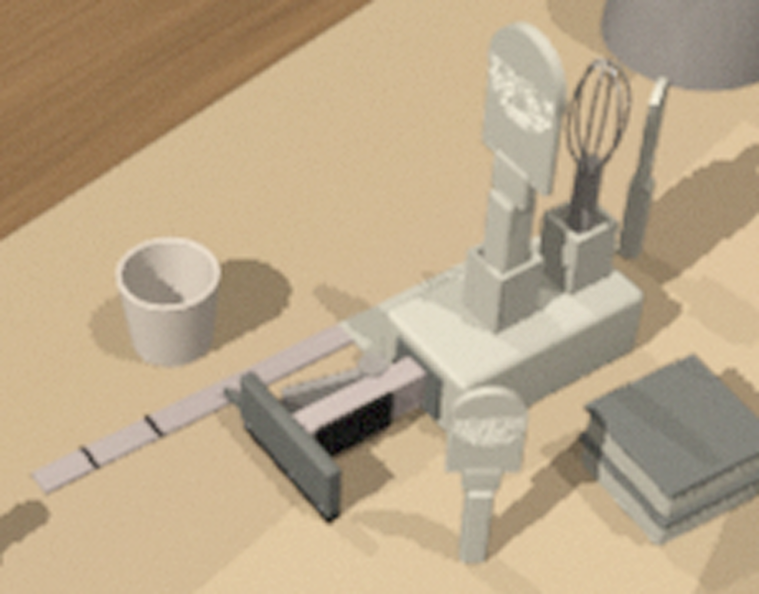

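The large paddle is in the leg-side pocket, so the leg goes to the **long mark**. In the zoomed top view the ribs are at (112,93) for long and (193,115) for short, the pointer is at (285,150), and the block's top corners are at (455,165), (714,230), (685,443) and (414,382).

```bash
cat > h.py <<'E'
import numpy as np
from workcell import bot
def ray(n,uv,z,ci=None):
    c=ci or bot.camera_info(n); f=240/np.tan(np.radians(c["fovy"]/2))
    d=c["R"].T@np.array([(uv[0]-c["cx"])/f,(uv[1]-c["cy"])/f,1]); o=-c["R"].T@c["t"]
    return o+d*(z-o[2])/d[2]
def proj(n,X,ci=None):
    c=ci or bot.camera_info(n); f=240/np.tan(np.radians(c["fovy"]/2))
    p=c["R"]@np.asarray(X)+c["t"]; return np.array([c["cx"]+f*p[0]/p[2],c["cy"]+f*p[1]/p[2]])
E
python3 - <<'E'
from h import *
T=lambda u,v:((u+.5)/4-.5+270,(v+.5)/4-.5+160)
S=lambda u,v:((u+.5)/3.3-.5+245,(v+.5)/3.3-.5+110)
# (stand pt, view, px)
L=[((85,261,4),"top",T(112,93)),((85,211,4),"top",T(193,115)),((85,261,4),"side",S(91,458)),((85,211,4),"side",S(154,426)),
((45,50,60),"top",T(455,165)),((45,-110,60),"top",T(714,230)),((-45,-110,60),"top",T(685,443)),((-45,50,60),"top",T(414,382))]
P=np.array([l[0][:2] for l in L])/1e3
W=np.array([ray(n,px,s[2]/1e3)[:2] for s,n,px in L])
w=np.ones(len(L))
pc,wc=P.mean(0),W.mean(0); A=P-pc;B=W-wc
th=np.arctan2((A[:,0]*B[:,1]-A[:,1]*B[:,0]).sum(),(A*B).sum())
R=np.array([[np.cos(th),-np.sin(th)],[np.sin(th),np.cos(th)]]); o=wc-R@pc
print("stand",o,np.degrees(th)); print("res mm",((P@R.T+o-W)*1e3).round(1).tolist())
loc=lambda n,px,z:((ray(n,px,z)[:2]-o)@R*1e3).round(1)
print("ptr top",loc("top",T(283,150),.009),"foot ends top",loc("top",T(276,172),.05),loc("top",T(232,350),.05))
print("lever tip",loc("top",T(289,220),.045),"hinge",loc("top",T(386,266),.045),"rest",loc("top",T(40,420),.016),"decoy",loc("top",T(300,495),.0),loc("side",S(474,560),0.),"cup",loc("side",S(172,350),0),"cup top",loc("top",T(315,10),.065))
W2=lambda x,y:o+R@np.array([x,y])/1e3
print("legside pocket at px side",proj("side",[*W2(0,-15),.11]),"paddle top",loc("side",S(525,35),.285))
for y in(140-26,161-26+0,255-26): print("grip spot y",y,W2(2.5,y))
E
```

```text
stand [ 0.61314687 -0.18608627] -8.971777902324032
res mm [[-0.7, 4.9], [3.3, 4.4], [5.1, 5.3], [7.2, 4.7], [-25.6, 1.7], [-17.4, -6.6], [16.7, -8.7], [11.3, -5.7]]
ptr top [ 70.6 149.5] foot ends top [ 49.2 152.4] [-57.2 158.7]
lever tip [ 23.8 139.8] hinge [ 7.8 79.9] rest [-114.8  260.8] decoy [-129.1  102.5] [-137.5  105.8] cup [133.2 152.3] cup top [143.5 147.6]
legside pocket at px side [392.10740968 182.06881852] paddle top [-16.3 -11.2]
grip spot y 114 [ 0.63339435 -0.0738709 ]
grip spot y 135 [ 0.63666926 -0.05312783]
grip spot y 229 [0.65132837 0.0397221 ]
```

```bash
python3 - <<'E'
from h import *
from scipy.optimize import least_squares
T=lambda u,v:((u+.5)/4-.5+270,(v+.5)/4-.5+160)
S=lambda u,v:((u+.5)/3.3-.5+245,(v+.5)/3.3-.5+110)
N=np.nan
L=[(85,261,5,"top",T(112,93)),(85,211,5,"top",T(193,115)),(85,261,5,"side",S(91,458)),(85,211,5,"side",S(154,426)),
(85,N,3,"top",T(450,179)),(85,N,3,"side",S(340,338)),(85,N,3,"top",T(50,78)),
(52.5,N,50,"top",T(279,172)),(-52.5,N,50,"top",T(232,348)),
(-45,50,60,"top",T(414,382)),(-45,-110,60,"top",T(685,443))]
W=[ray(l[3],l[4],l[2]/1e3)[:2]*1e3 for l in L]
def res(p):
    c,s=np.cos(p[2]),np.sin(p[2]);R=np.array([[c,-s],[s,c]]);r=[]
    for l,w in zip(L,W):
        q=(w-p[:2])@R; r+=[q[0]-l[0], 0 if np.isnan(l[1]) else q[1]-l[1]]
    return np.array(r)
f=least_squares(res,[613,-186,-.2],loss="soft_l1",f_scale=2);p=f.x
print(p[:2],np.degrees(p[2]));print(res(p).reshape(-1,2).round(1).tolist())
c,s=np.cos(p[2]),np.sin(p[2]);R=np.array([[c,-s],[s,c]])
loc=lambda n,px,z:((ray(n,px,z)[:2]*1e3-p[:2])@R).round(1)
print("ptr",loc("top",T(285,150),.009),loc("side",S(230,393),.009),"foot",loc("top",T(279,172),.05),loc("top",T(232,348),.05))
print("lever tip",loc("top",T(289,222),.045),"hinge",loc("top",T(386,266),.045),"rest",loc("top",T(40,420),.016),"decoy",loc("side",S(474,560),0.),"cup",loc("top",T(315,10),.065),"bar end",loc("top",T(425,305),.046))
np.save("stand.npy",p)
for y in(114,120,229): print(y,p[:2]+R@np.array([2.5,y]))
E
```

```text
[ 598.8158031  -183.14020709] -12.300849576406716
[[0.9, -0.1], [-0.3, -0.3], [-5.4, -1.2], [-4.6, -1.0], [-0.1, 0.0], [-5.8, 0.0], [1.1, 0.0], [2.8, 0.0], [2.0, 0.0], [-0.5, 0.7], [2.9, 2.7]]
ptr [ 76.7 152.4] [ 73.8 152.7] foot [ 55.3 153.5] [-50.5 155.6]
lever tip [ 29.1 140.9] hinge [17.8 80.4] rest [-115.1  253.9] decoy [-128.8   97.8] cup [149.3 155.9] bar end [ 1.  53.4]
114 [625.54552475 -72.28998391]
120 [626.82379399 -66.42772941]
229 [650.04568524  40.06989388]
```

>>> play_rows(increments=[{"slide": [0, -45, -25], "angular": [0, 0, 0], "claw": 1}, {"slide": [0, -45, -25], "angular": [0, 0, 0], "claw": 1}, {"slide": [0, -45, 0], "angular": [0, 0, 0], "claw": 1}, {"slide": [47, -2.7, 0], "angular": [0, 0, -6.5], "claw": 1}, {"slide": [47, -2.7, 0], "angular": [0, 0, -6.5], "claw": 1}, {"slide": [47, -2.7, 0], "angular": [0, 0, -6.5], "claw": 1}, {"slide": [47, -2.7, 0], "angular": [0, 0, -6.5], "claw": 1}, {"slide": [47, -2.7, 0], "angular": [0, 0, -6.5], "claw": 1}])

```text
time: 0.9
ee_pos: [0.2994, -0.2905, 0.2984]
tcp_rot: [-180.0, -0.0, 46.0]
wrist_force: [-0.4, -0.5, -0.4]
opening: 0.0855
grasp_force: 0.0
```

>>> play_rows(increments=[{"slide": [47, -2.7, 0], "angular": [0, 0, -6.5], "claw": 1}, {"slide": [47, -2.7, 0], "angular": [0, 0, -6.5], "claw": 1}, {"slide": [47, -2.7, 0], "angular": [0, 0, -6.5], "claw": 1}, {"slide": [47, -2.7, 0], "angular": [0, 0, -6.5], "claw": 1}, {"slide": [47, -2.7, 0], "angular": [0, 0, -6.5], "claw": 1}, {"slide": [0, 0, 0], "angular": [0, 0, 0], "claw": 1}, {"slide": [0, 0, 0], "angular": [0, 0, 0], "claw": 1}])

```text
time: 1.6
ee_pos: [0.407, -0.0855, 0.2986]
tcp_rot: [-180.0, 0.0, 78.4]
wrist_force: [0.2, -0.5, 0.5]
opening: 0.0854
grasp_force: 0.0
```

>>> play_rows(increments=[{"slide": [15, 42.3, 0], "angular": [0, 0, 0], "claw": 1}, {"slide": [15, 42.3, 0], "angular": [0, 0, 0], "claw": 1}, {"slide": [15, 42.3, 0], "angular": [0, 0, 0], "claw": 1}, {"slide": [15, 42.3, 20], "angular": [0, 0, 0], "claw": 1}, {"slide": [3, 42.3, 30], "angular": [0, 0, 0.7], "claw": 1}, {"slide": [0, 0, 0], "angular": [0, 0, 0], "claw": 1}, {"slide": [0, 0, 0], "angular": [0, 0, 0], "claw": 1}, {"slide": [0, 0, 0], "angular": [0, 0, 0], "claw": 1}])

```text
time: 2.4
ee_pos: [0.6246, -0.0689, 0.2513]
tcp_rot: [179.9, -0.0, 77.5]
wrist_force: [-0.1, -0.7, 0.8]
opening: 0.085
grasp_force: 0.0
```

```bash
python3 - <<'E'
from h import *
import cv2,pickle
o=bot.get_obs();ci=bot.camera_info("wrist");im=bot.camera("wrist")
print(o["ee_pos"],o["tcp_rot"],o["q"]); pickle.dump(ci,open("w1.pkl","wb"))
cv2.imwrite("pics/w1.png",im[...,::-1])
p=np.load("stand.npy");c,s=np.cos(p[2]),np.sin(p[2]);R=np.array([[c,-s],[s,c]])
for q in[(85,211,5),(85,261,5),(57,146.5,50),(-52.5,146.5,50),(2.5,120.5,46)]:
    w=p[:2]+R@np.array(q[:2]);print(q,proj("wrist",[w[0]/1e3,w[1]/1e3,q[2]/1e3],ci).round(1))
E
```

```text
[ 0.6245543  -0.06890771  0.25128453] [ 1.79933018e+02 -7.37518937e-04  7.74555954e+01] [-6.29325950e+00  1.61935143e+01  2.30919520e+01  9.68317735e+01
 -6.56033607e-03  9.62511417e+01]
(85, 211, 5) [402.  104.8]
(85, 261, 5) [405.9  46.9]
(57, 146.5, 50) [377.5 179.3]
(-52.5, 146.5, 50) [255.9 179.9]
(2.5, 120.5, 46) [317.  206.8]
```

View pics/w1.png

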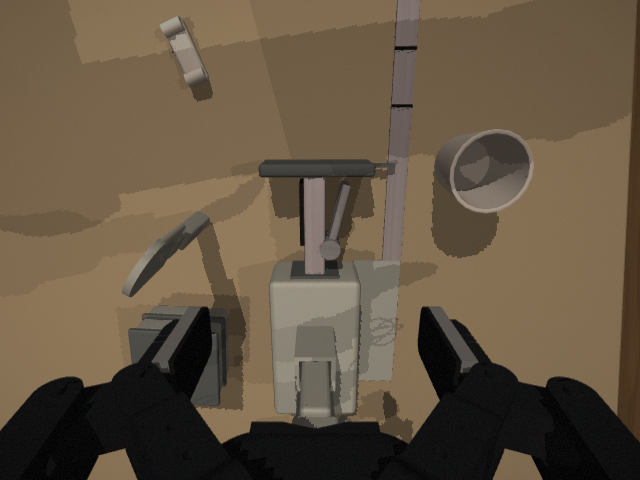

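The image confirms the model: the ribs at (402,105) and (406,47) are exactly where predicted, and the foot, lever and paddle are as expected. I'll descend around the leg.

>>> play_rows(increments=[{"slide": [0, 2, 45], "angular": [0, 0, 0], "claw": 1}, {"slide": [0, 0, 45], "angular": [0, 0, 0], "claw": 1}, {"slide": [0, 0, 40], "angular": [0, 0, 0], "claw": 1}, {"slide": [0, 0, 30], "angular": [0, 0, 0], "claw": 1}, {"slide": [0, 0, 0], "angular": [0, 0, 0], "claw": 1}, {"slide": [0, 0, 0], "angular": [0, 0, 0], "claw": 1}])

```text
time: 3.05
ee_pos: [0.6272, -0.0683, 0.0925]
tcp_rot: [179.9, -0.0, 77.6]
wrist_force: [1.0, 0.7, 0.4]
opening: 0.0853
grasp_force: 0.0
```

>>> play_rows(increments=[{"slide": [0, 0, 20], "angular": [0, 0, 0], "claw": 1}, {"slide": [0, 0, 20], "angular": [0, 0, 0], "claw": 1}, {"slide": [0, 0, 18], "angular": [0, 0, 0], "claw": 1}, {"slide": [0, 0, 0], "angular": [0, 0, 0], "claw": 1}, {"slide": [0, 0, 0], "angular": [0, 0, 0], "claw": 1}])

```text
time: 3.55
ee_pos: [0.6282, -0.0682, 0.0348]
tcp_rot: [179.8, -0.0, 77.6]
wrist_force: [0.8, 0.0, 1.2]
opening: 0.0856
grasp_force: 0.0
```

>>> play_rows(increments=[{"slide": [8, -1.5, 0], "angular": [0, 0, 0], "claw": 1}, {"slide": [8, 0, 0], "angular": [0, 0, 0], "claw": 1}, {"slide": [10, 0, 0], "angular": [0, 0, 0], "claw": 1}, {"slide": [12, 0, 0], "angular": [0, 0, 0], "claw": 1}, {"slide": [12, 0, 0], "angular": [0, 0, 0], "claw": 1}, {"slide": [10, 0, 0], "angular": [0, 0, 0], "claw": 1}, {"slide": [0, 0, 0], "angular": [0, 0, 0], "claw": 1}, {"slide": [0, 0, 0], "angular": [0, 0, 0], "claw": 1}])

```text
time: 4.35
ee_pos: [0.6385, -0.0085, 0.0317]
tcp_rot: [-180.0, -0.0, 77.6]
wrist_force: [0.7, -0.6, 0.5]
opening: 0.0856
grasp_force: 0.5
```

```bash
python3 - <<'E'
from h import *
import cv2,pickle
o=bot.get_obs();ci=bot.camera_info("wrist");im=bot.camera("wrist")
p=np.load("stand.npy");c,s=np.cos(p[2]),np.sin(p[2]);R=np.array([[c,-s],[s,c]])
print(o["ee_pos"],((o["ee_pos"][:2]*1e3-p[:2])@R),o["wrist_force"],"cam",-ci["R"].T@ci["t"])
pickle.dump(ci,open("w2.pkl","wb"));cv2.imwrite("pics/w2.png",im[...,::-1])
E
```

```text
[ 0.63851766 -0.00847421  0.03166238] [  1.57870281 179.11436541] [ 0.74591304 -0.56281952  0.53593086] cam [0.65455553 0.06984001 0.15570412]
```

View pics/w2.png

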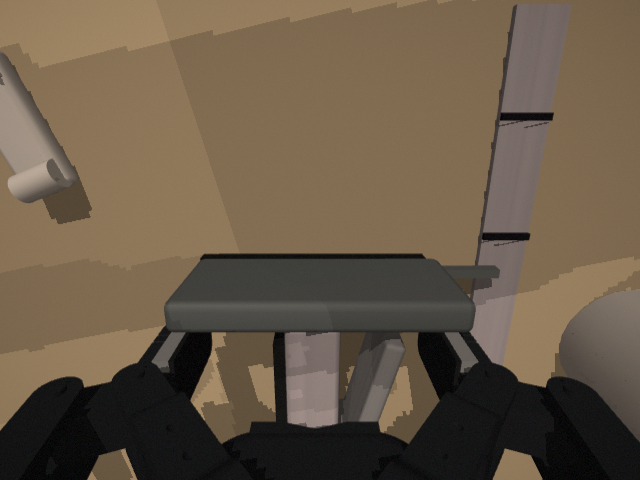

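The foot is being pushed by both fingers. The pointer tip is at (497,272), the short rib at (506,237) and the long rib at (526,117).

```bash
python3 - <<'E'
from h import *
import pickle
ci=pickle.load(open("w2.pkl","rb"))
p=np.load("stand.npy");c,s=np.cos(p[2]),np.sin(p[2]);R=np.array([[c,-s],[s,c]])
l=lambda px,z:(ray("wrist",px,z,ci)[:2]*1e3-p[:2])@R
for px,z in(((506,236.5),.005),((526,116.5),.005),((497,271.5),.009)):print(l(px,z))
E
```

```text
[ 84.54320719 210.56532459]
[ 84.30971369 260.42587051]
[ 80.99352451 195.64655325]
```

>>> play_rows(increments=[{"slide": [12, 0, 0], "angular": [0, 0, 0], "claw": 1}, {"slide": [14, 0, 0], "angular": [0, 0, 0], "claw": 1}, {"slide": [14, 0, 0], "angular": [0, 0, 0], "claw": 1}, {"slide": [12, 0, 0], "angular": [0, 0, 0], "claw": 1}, {"slide": [8, 0, 0], "angular": [0, 0, 0], "claw": 1}, {"slide": [4.5, 0, 0], "angular": [0, 0, 0], "claw": 1}, {"slide": [0, 0, 0], "angular": [0, 0, 0], "claw": 1}, {"slide": [0, 0, 0], "angular": [0, 0, 0], "claw": 1}])

```text
time: 5.2
ee_pos: [0.6521, 0.0537, 0.0316]
tcp_rot: [-180.0, 0.0, 77.6]
wrist_force: [-2.0, -3.4, -0.4]
opening: 0.0859
grasp_force: 1.8
```

>>> play_rows(increments=[{"slide": [0, 0, 0], "angular": [0, 0, 0], "claw": 1}, {"slide": [0, 0, 0], "angular": [0, 0, 0], "claw": 1}])

```text
time: 5.4
ee_pos: [0.6521, 0.0536, 0.0317]
tcp_rot: [-180.0, 0.0, 77.6]
wrist_force: [-2.1, -3.1, -0.9]
opening: 0.0857
grasp_force: 2.2
```

```bash
python3 - <<'E'
from h import *
import cv2,pickle
o=bot.get_obs();ci=bot.camera_info("wrist");im=bot.camera("wrist")
p=np.load("stand.npy");c,s=np.cos(p[2]),np.sin(p[2]);R=np.array([[c,-s],[s,c]])
print(o["ee_pos"],((o["ee_pos"][:2]*1e3-p[:2])@R),o["wrist_force"])
pickle.dump(ci,open("w3.pkl","wb"));cv2.imwrite("pics/w3.png",im[...,::-1])
for q in[(85,261,5),(76,261,9)]:
    w=p[:2]+R@np.array(q[:2]);print(q,proj("wrist",[w[0]/1e3,w[1]/1e3,q[2]/1e3],ci).round(1))
E
```

```text
[0.6521062  0.05359371 0.03170345] [  1.63202849 242.65232395] [-2.13578969 -3.10311248 -0.87807501]
(85, 261, 5) [502.1 264. ]
(76, 261, 9) [486.1 267.5]
```

View pics/w3.png

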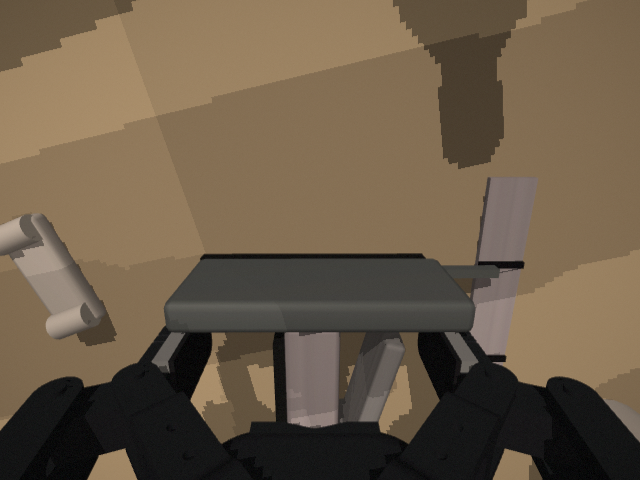

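The pointer (row 272) is about 1.5 mm short of the long rib (row 265, seen with parallax). I'll nudge it out, centre the fingers, then squeeze.

>>> play_rows(increments=[{"slide": [1.5, 1, 0], "angular": [0, 0, 0], "claw": 1}, {"slide": [0, 0, 0], "angular": [0, 0, 0], "claw": 1}, {"slide": [0, 0, 0], "angular": [0, 0, 0], "claw": 1}, {"slide": [0, 0, 0], "angular": [0, 0, 0], "claw": 1}, {"slide": [0, 0, 0], "angular": [0, 0, 0], "claw": 1}, {"slide": [0, 0, 0], "angular": [0, 0, 0], "claw": 1}])

```text
time: 6.05
ee_pos: [0.6532, 0.055, 0.0317]
tcp_rot: [-179.9, 0.0, 77.6]
wrist_force: [-4.1, -3.8, -0.3]
opening: 0.0855
grasp_force: 2.4
```

>>> play_rows(increments=[{"slide": [0, 0, 0], "angular": [0, 0, 0], "claw": 0.5}, {"slide": [0, 0, 0], "angular": [0, 0, 0], "claw": 0.3}, {"slide": [0, 0, 0], "angular": [0, 0, 0], "claw": 0.1}, {"slide": [0, 0, 0], "angular": [0, 0, 0], "claw": -0.1}, {"slide": [0, 0, 0], "angular": [0, 0, 0], "claw": -0.3}, {"slide": [0, 0, 0], "angular": [0, 0, 0], "claw": -1}, {"slide": [0, 0, 0], "angular": [0, 0, 0], "claw": -1}, {"slide": [0, 0, 0], "angular": [0, 0, 0], "claw": -1}], squeeze=40)

```text
time: 6.85
ee_pos: [0.6537, 0.0551, 0.0339]
tcp_rot: [179.9, -0.0, 77.6]
wrist_force: [-8.6, -3.2, 12.7]
opening: 0.0316
grasp_force: 46.9
```

>>> play_rows(increments=[{"slide": [0, 0, 0], "angular": [0, 0, 0], "claw": -1}, {"slide": [0, 0, 0], "angular": [0, 0, 0], "claw": -1}, {"slide": [0, 0, 0], "angular": [0, 0, 0], "claw": -1}, {"slide": [0, 0, 0], "angular": [0, 0, 0], "claw": -1}, {"slide": [0, 0, 0], "angular": [0, 0, 0], "claw": -1}])

```text
time: 7.35
ee_pos: [0.6537, 0.0551, 0.0339]
tcp_rot: [179.9, -0.0, 77.6]
wrist_force: [-7.5, -4.3, 12.2]
opening: 0.0315
grasp_force: 46.9
```

```bash
python3 - <<'E'
from h import *
import cv2,pickle
o=bot.get_obs();ci=bot.camera_info("wrist");im=bot.camera("wrist")
p=np.load("stand.npy");c,s=np.cos(p[2]),np.sin(p[2]);R=np.array([[c,-s],[s,c]])
print(o["ee_pos"],((o["ee_pos"][:2]*1e3-p[:2])@R),o["wrist_force"],o["opening"],o["grasp_force"])
pickle.dump(ci,open("w4.pkl","wb"));cv2.imwrite("pics/w4.png",im[...,::-1])
for q in[(85,261,5),(76,261,9)]:
    w=p[:2]+R@np.array(q[:2]);print(q,proj("wrist",[w[0]/1e3,w[1]/1e3,q[2]/1e3],ci).round(1))
E
```

```text
[0.65374716 0.05506578 0.03389602] [  2.92169756 244.44019342] [-7.50415761 -4.32275382 12.1593182 ] 0.03153083840381468 46.90838120877743
(85, 261, 5) [496.  265.8]
(76, 261, 9) [480.2 269.3]
```

View pics/w4.png

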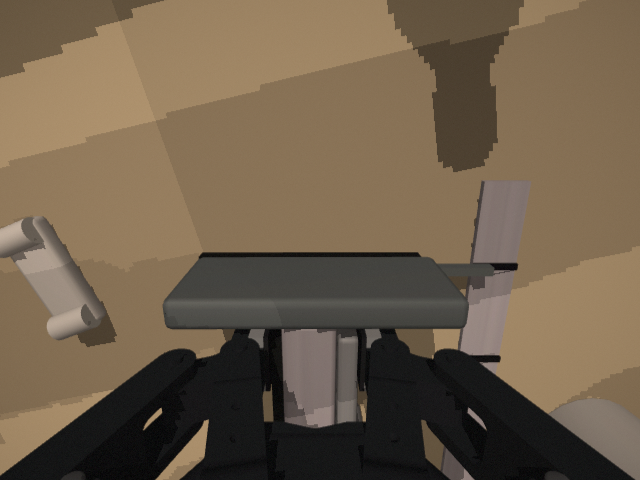

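The pointer (row 270, about 270 expected on the mark) sits on the long rib. The lever lies flat along the leg, the opening is 31.5 mm and the grip is 47 N. Steady, so I'm handing in.

```bash
python3 -c "
from workcell import bot
print(bot.job_done())"
```

```text
the job is handed in; nothing more can be done
None
```

I slid the leg to the long mark, because the paddle stands in the pocket next to it, and squeezed the cam lever closed with the gripper still holding; I handed the job in, but it returned no verdict.

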